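# Put the friction-experiment kit away in its tight tray bay

### The job

Put the friction-experiment kit away in the open bay of its grey tray, every part the same way up as it stands now: the angle bracket flat on the bay's floor, the wooden block between the two finger notches sitting on the bracket's foot, and the ramp-end pulley with its leg standing in the gap left beside the bracket and its arm over the block. The bay is so tight that they only go in if packed in the right order; each must end fully home, upright and let go. Leave the beaker, the pennies and the eraser where they are.

Things in the scene. Friction and masses are not known exactly. Their poses are not given: they have to be found in the camera images.
- tray: Light grey plastic kit tray, 152 mm (y) by 80 mm (x), 8 mm more at the flared rim, 54 mm high, floor 4 mm, walls 4 mm; it does not move. Origin: underside, below the middle of the tight bay. Beyond that bay's -y wall a second, 56 mm bay already holds two stacks of slotted masses, all below the rim.
- bay (a point): Middle of the floor of the tight, empty bay, 4 mm above the bench; z up, same axes as the tray. Inside, 84 mm in y by 72 mm in x; rim 50 mm above this floor; the walls flare out 5 mm over their top 10 mm. Both x walls have a finger notch, open at the top, 34 mm wide, centred at y = +18.5 mm, down to 10 mm above the floor. Play when packed: 8 mm in all along y (bracket and leg together fill 76); 6 mm along x for bracket and block.
- bracket: Angle bracket, bare aluminium L, about 125 g, standing on its foot: 66 mm (x) by 52 mm (y) by 8 mm thick. Origin: underside of the foot, its middle. Home in the bay: axes as the bay's (foot towards +y), origin at about (0, 13, 0) mm from the bay's floor point.
- bracket_plate (a point): Centre of the bracket's upright plate, 21.5 mm above its underside and 22 mm to -y of its origin. The plate is 66 mm long (x), 8 mm thick (y), its chamfered top 43 mm up, on the foot's -y edge; the foot reaches 44 mm past it to +y. Grip from above across the 8 mm. Home: (0, -9, 21.5) mm from the bay's floor point.
- block: Plain wooden friction block, 66 mm (x) by 40 mm (y) by 35 mm high, about 75 g, three small sockets along x on top. Origin: middle of its underside. Home: on the bracket's foot, between its plate and the bay's +y wall, x along the bay's x.
- block_mid (a point): Centre of the block, 17.5 mm above its underside. In the bay, the notches leave room for fingers on its two ends, 66 mm apart. Home: about (0, 18.5, 25.5) mm from the bay's floor point.
- pulley: Ramp-end pulley, a grey elbow of about 220 g standing on its leg, 36 mm (x) by 24 mm (y), 53 mm high, 2 mm chamfer at the foot. Origin: underside of the leg, its middle. An arm 22 mm wide, 8 mm thick, underside 45 mm up, reaches from the leg's top along +y; a brass thumbscrew 16 mm across stands on it, 40 mm out, top 63 mm up. Home: axes as the bay's, leg on the floor between bracket plate and -y wall.
- pulley_axle (a point): Middle of the wheel's axle, 76 mm above the leg's underside, right over it. The wheel, 40 mm across, top 96 mm up, sits in a steel fork 18 mm thick over its cheeks (x = +-9 mm), 24 mm wide (y), from 53 to 90 mm up. Grip from above along x across the cheeks, fingertips above the leg's top. Home: about (0, -27.5, 76) mm from the bay's floor point.
- pulley_arm (a point): End of the pulley's arm, 58 mm to +y of the axle, 49 mm above the leg's underside.
- beaker: Loose small glass beaker, 52 mm across the rim, 70 mm high, standing among the parts; origin at its underside. A bystander.
- pennies: Loose stack of copper coins, 19 mm across, 13 mm high, on the robot's side of the tray. A bystander.
- eraser: Loose whiteboard eraser, 50 by 115 by 30 mm, beyond the tray. A bystander.
Not all that is in view belongs to the job. Leave any green or red look-alike of the pulley alone.

How it is judged:
On the way, in this order (a step that is already met when the one before it is completed fails the run):
1. the bracket stands flat on the floor of the bay, let go (x of bracket_plate in the frame of bay between -0.007 and 0.007 m and y of bracket_plate in the frame of bay between -0.0155 and -0.004 m and z of bracket_plate in the frame of bay between 0.0185 and 0.0245 m and angle between bracket_plate's own z axis and vertical below 0.07 rad and angle between the x axis of bracket_plate and the x axis of bay, either way round below 0.15 rad and contact force between the fingers and bracket below 0.05 N), for 0.2 s.
2. the block lies on the bracket's foot in the bay, let go (x of bracket_plate in the frame of bay between -0.007 and 0.007 m and y of bracket_plate in the frame of bay between -0.0155 and -0.004 m and z of bracket_plate in the frame of bay between 0.0185 and 0.0245 m and angle between each of bracket_plate, block_mid's own z axis and vertical below 0.07 rad and angle between the x axis of each of bracket_plate, block_mid and the x axis of bay, either way round below 0.15 rad and x of block_mid in the frame of bay between -0.007 and 0.007 m and y of block_mid in the frame of bay between 0.008 and 0.024 m and z of block_mid in the frame of bay between 0.0225 and 0.0285 m and contact force between the fingers and block below 0.05 N), for 0.2 s.
At the end, for the whole second after the job is handed in: All three in the tight bay, upright (4 deg), square (8 deg), within 3 mm of home height: bracket flat on the floor, block on its foot between the notches, pulley leg on the floor beside the plate with its arm over the block; at rest, let go (all of step 2 and x of pulley_axle in the frame of bay between -0.022 and 0.022 m and y of pulley_axle in the frame of bay between -0.033 and -0.021 m and z of pulley_axle in the frame of bay between 0.073 and 0.079 m and angle between pulley_axle's own z axis and vertical below 0.07 rad and angle between the x axis of pulley_axle and the x axis of bay, either way round below 0.15 rad and y of pulley_arm in the frame of bay above 0.015 m and linear speed of each of bracket, block, pulley below 0.02 m/s and contact force between the fingers and bracket below 0.05 N and contact force between the fingers and pulley below 0.05 N); the robot touches nothing.
It fails at once if the beaker is shoved more than 30 mm or knocked over (distance of beaker from where it was at the start of the episode above 0.03 m or angle between beaker's own z axis and vertical above 0.5 rad).
It fails at once if the penny stack is shoved more than 30 mm (distance of pennies from where it was at the start of the episode above 0.03 m).
It fails at once if the eraser is shoved more than 30 mm (distance of eraser from where it was at the start of the episode above 0.03 m).
It also fails if it takes over 72 s, if anything falls off the work surface, if the arm or the gripper's body presses on something with over 40 N, if the wrist force passes 120 N, or if a joint passes its speed limit or range.

### The arm

A 6-joint arm with a two-finger parallel gripper is mounted at the origin on the work surface. World frame = base frame: x ahead of the robot, y to its left, z up, the work surface at z = 0. Lengths are in m, angles in rad, forces in N, time in s.
With the tool pointing down it reaches from about 0.3 to 0.75 m from the base axis. Payload 8.5 kg.
Tool frame: the origin (TCP) lies at the very end of the fingers, on their centre line; the grasp point (between the pads) lies 19 mm behind it; z points along the fingers, y is the line along which they close (so a half turn about z gives the same grasp; the last joint's range is limited). The gripper opens to 85 mm and grips with 20 to 120 N. Pads are 22 mm wide; open, the fingers measure 114 mm over their backs; the gripper's body (76 mm by 85 mm) begins 54 mm behind the grasp point. The pads swing forward as they close: fully open they stand 13 mm farther back than shut.
Start: joints at [1.071, 0.381, 1.297, -0, 1.464, -0.215], TCP at [0.155, 0.528, 0.231] pointing down, gripper open.
Joint ranges: [-3.11, 3.11], [-0.89, 2.33], [0.22, 2.48], [-1.42, 4.56], [0.17, 2.85], [-2.88, 2.88]. Speed limits (rad/s): [2.39, 2.39, 3.14, 3.14, 3.14, 3.14].

### API

Orientations are given as a unit quaternion [w, x, y, z].
In Python, from station import ctrl gives the robot as it stands.
- The arm moves only by the tool apply_moves, never from a script. Its argument "motion" is a list of rows, each a list of 3 entries, a list of its own where there are three numbers: the shift along the tool's x, y, z in mm, then the turn, a rotation vector about the tool's x, y, z in rad, then the closure, from 0 (fully open) to 1 (shut). In form: [[[x, y, z], [rx, ry, rz], grip], ...]. A call has exactly 10 rows; each row shifts and turns the commanded pose from where the row before left it, along the tool's axes as they then stand; what a row does not reach is not made up. A row lasts 1/8 s, in which the tool goes at most 62.5 mm and 10.7 degrees, less where a joint would pass 70% of its speed; a pose out of reach is approached as far as the arm can. A call with a gripper value outside its range is refused whole. The fingers move at their own pace and stop on an object; "newtons" is the grip in N (left out, the last holds). Time passes only in rows, so rows that do not move let the fingers close, or fill a call up. It gives the time, the measured TCP pose, the force, the opening and the grip force at its end, in the units of the state.
- ctrl.observe(): the state, without advancing time (a new reading comes with each control period).
- ctrl.get_image(name): name is "scene" or "top" or "wrist"; returns a dict with "frame" (400x640x3 uint8, red, green, blue), "camera_matrix" (3x3 intrinsics, pixels), "k1" (the pictures are not rectified: a ray, as slopes to the right and down, at radius r is drawn at 1 + k1 r^2 times it, then the intrinsics apply), "rvec" (rotation vector, rad) and "tvec" (3), from world to camera coordinates, as OpenCV has them. Camera axes: x right, y down, z forward; pixel columns grow to the right and rows downward; lengths in m; the calibration is good to about 2 mm. A picture is of the moment at which its call begins. There is no depth.
- ctrl.finish_job(): hands the job in; it is judged then, once.
Trained networks look in the newest picture that a camera, given by its name, has taken for a name from the list of things; names that differ only in an ending like _2 or _b are one class to them, and where a whole thing is asked for, a point or a joint stands for the part that bears it (a point fixed in the world has none). Each returns a list of dicts, best first, with "p" (0 to 1); they miss things now and then, are a little off and sometimes report something else, mostly with a low value. They report only what shows in the picture. A call takes as long as a camera call. They do not tell look-alikes from the thing itself.
- ctrl.silhouettes(camera, query): "pixels" (400x640 bool, what is visible of it) and "location" ([column, row] in pixels, amid what is visible of it).
- ctrl.place_of(camera, query): "location" ([column, row] in pixels: a listed point, or the origin of a listed thing).
The state is a dict: "time_s": time; "q": joint angles; "joint_vel": joint speeds; "joint_torque": joint torques, N m; "tool_pos": TCP position; "eef_rot": TCP orientation; "wrist_force": force on the tool from outside, world axes, zero at the start; "moment": the same for the moment, N m; "width": finger opening in m; "finger_force": force on a finger pad.
Only numpy, scipy, OpenCV 4.12 (cv2) and the standard library are available. Lean on these libraries where they do the work, as an engineer would, in place of code of your own. Each camera call takes 0.05 s, during which the arm holds its last target. There are 200 camera calls.

## Working session

There is one attempt and no reset: what is moved stays moved. The work goes in short steps, Python scripts to look and compute and a tool call to move; the robot and the scene stay as the last step left them, time stands still between calls to the robot, and variables do not carry over. Pictures are saved under pics/ and viewed, at most 10 in all, crops included, and the job is handed in when it is done.

Besides the shell and the picture viewer there is one more tool, called after "Call:" as name(argument=value, ...), one argument or row to a line, values as JSON. apply_moves: Moves the arm, as the interface text tells. Its arguments: {"type":"object","properties":{"motion":{"type":"array","items":{"type":"array"}},"newtons":{"type":"number"}},"required":["motion"]}

```bash
mkdir -p pics
cat > h.py <<'E'
import numpy as np, cv2
from station import ctrl
from scipy.spatial.transform import Rotation as R
def cam(n,save=None):
    d=ctrl.get_image(n)
    if save: cv2.imwrite('pics/'+save,d['frame'][:,:,::-1])
    return d
def ray(d,px):
    K=np.array(d['camera_matrix']);k=d['k1']
    u=np.array([(px[0]-K[0,2])/K[0,0],(px[1]-K[1,2])/K[1,1]]);s=u.copy()
    for _ in range(20): s=u/(1+k*(s@s))
    Rm=R.from_rotvec(np.ravel(d['rvec'])).as_matrix();t=np.ravel(d['tvec'])
    return -Rm.T@t, Rm.T@np.array([s[0],s[1],1])
def onz(d,px,z):
    o,v=ray(d,px);return o+v*(z-o[2])/v[2]
def proj(d,P):
    K=np.array(d['camera_matrix']);Rm=R.from_rotvec(np.ravel(d['rvec'])).as_matrix()
    c=Rm@np.array(P)+np.ravel(d['tvec']);s=c[:2]/c[2];s=s*(1+d['k1']*(s@s))
    return np.array([K[0,0]*s[0]+K[0,2],K[1,1]*s[1]+K[1,2]])
E
python3 - <<'E'
from h import *
np.set_printoptions(precision=4,suppress=True)
zs=dict(bay=.004,bracket=0,bracket_plate=.0215,block=0,block_mid=.0175,pulley=0,pulley_axle=.076,pulley_arm=.049,beaker=0,pennies=0,eraser=0,tray=0)
for n in['top','scene']:
    d=cam(n,n+'0.png')
    print(n,ray(d,(320,200)))
    for q,z in zs.items():
        for r in ctrl.place_of(n,q)[:4]: print(q,round(r['p'],2),np.round(r['location']),onz(d,r['location'],z))
print(ctrl.observe())
E
```

```text
top (array([0.4968, 0.0417, 0.9333]), array([ 0.1157, -0.0193, -0.9932]))
bay 0.74 [336. 222.] [ 0.5532 -0.0119  0.004 ]
bracket 0.77 [436. 187.] [ 0.6298 -0.2553  0.    ]
bracket_plate 0.95 [446. 186.] [ 0.6287 -0.2702  0.0215]
block 0.84 [456. 262.] [ 0.4523 -0.2917  0.    ]
block 0.51 [449. 188.] [ 0.6278 -0.2863  0.    ]
block 0.21 [215. 189.] [0.6362 0.2717 0.    ]
block_mid 0.7 [459. 259.] [ 0.4588 -0.2935  0.0175]
block_mid 0.45 [338. 139.] [ 0.7474 -0.0227  0.0175]
pulley 0.77 [216. 189.] [0.6367 0.2693 0.    ]
pulley 0.62 [165. 176.] [0.6704 0.3922 0.    ]
pulley 0.58 [221. 156.] [0.7178 0.2578 0.    ]
pulley_axle 0.96 [153. 169.] [0.6728 0.3914 0.076 ]
pulley_axle 0.64 [215. 149.] [0.7159 0.2541 0.076 ]
pulley_axle 0.63 [338. 221.] [ 0.551  -0.0134  0.076 ]
pulley_axle 0.57 [209. 182.] [0.642  0.2671 0.076 ]
pulley_arm 0.84 [188. 181.] [0.6488 0.3223 0.049 ]
pulley_arm 0.81 [196. 135.] [0.7552 0.3056 0.049 ]
pulley_arm 0.78 [150. 190.] [0.6303 0.4086 0.049 ]
beaker 0.72 [223. 260.] [0.4699 0.2526 0.    ]
pennies 0.42 [353. 279.] [ 0.4197 -0.0487  0.    ]
eraser 0.68 [338. 1
[... 1048 characters left out ...]
776 0.    ]
eraser 0.86 [362. 266.] [ 0.7351 -0.0199  0.    ]
eraser 0.65 [246. 210.] [ 0.4228 -0.043   0.    ]
tray 0.92 [296. 226.] [ 0.5515 -0.0119  0.    ]
tray 0.32 [296. 228.] [ 0.5571 -0.0172  0.    ]
{'time_s': 1.3, 'q': array([ 1.0707,  0.3806,  1.2974, -0.    ,  1.4636, -0.2153]), 'joint_vel': array([-0.0024, -0.0004, -0.0018,  0.0005, -0.0016, -0.0014]), 'joint_torque': array([ -0.0003, -44.833 , -23.146 ,  -0.0002,   0.0006,   0.    ]), 'tool_pos': array([0.1545, 0.5278, 0.2313]), 'eef_rot': array([-0.    ,  0.1419,  0.9899, -0.    ]), 'wrist_force': array([-0.6289, -0.0913, -0.3309]), 'moment': array([-0.0241,  0.0301,  0.0057]), 'finger_force': 0.0, 'width': 0.0853551258813422}
```

View images.

Run:
```python
import cv2
a=cv2.imread('pics/top0.png')
c=cv2.resize(a[110:310,120:500],None,fx=2.1,fy=2.1,interpolation=cv2.INTER_CUBIC);cv2.imwrite('pics/topc.png',c)
b=cv2.imread('pics/scene0.png')
c=cv2.resize(b[110:360,130:460],None,fx=2.3,fy=2.3,interpolation=cv2.INTER_CUBIC);cv2.imwrite('pics/scenec.png',c)
```

```text
(no output)
```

View pics/topc.png

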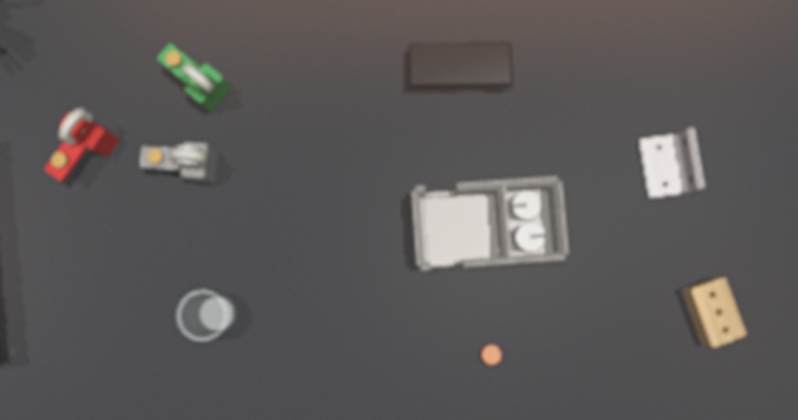

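View pics/scenec.png

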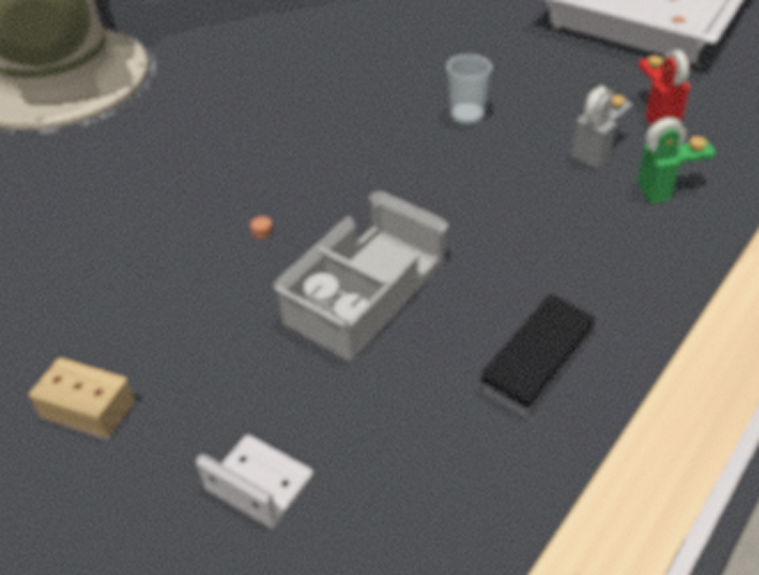

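Top crop: the grey pulley is at full-frame px ≈(206,185), the red one at ≈(158,177) and the green one at ≈(213,146). The grey one fits the description ("grey elbow"), and the crop shows it enlarged. The bracket is at ≈(436,187), the block at ≈(458,260), the bay at ≈(336,220), and the notches are towards +y (left). Next I'll fit poses to the silhouettes.

```bash
cat > fit.py <<'E'
from h import *
from scipy.optimize import minimize
def box(x,y,z,dx=0,dy=0): # dx,dy: extra half-size at the top
    return [[a*1.0 if 0 else x[i]+(dx if k else 0)*(1 if i else -1), y[j]+(dy if k else 0)*(1 if j else -1), z[k]] for i in(0,1) for j in(0,1) for k in(0,1)]
def cyl(c,r,ax,h):
    o=[]
    for t in np.linspace(0,2*np.pi,24,endpoint=False):
        for s in h:
            p=np.array(c,float);a=[k for k in range(3) if k!=ax]
            p[a[0]]+=r*np.cos(t);p[a[1]]+=r*np.sin(t);p[ax]+=s;o.append(p)
    return o
M={'bracket':[box((-33,33),(-26,26),(0,8)),box((-33,33),(-26,-18),(0,43))],
 'block':[box((-33,33),(-20,20),(0,35))],
 'tray':[box((-40,40),(-106,46),(0,44))+box((-44,44),(-110,50),(54,54))],
 'pulley':[box((-18,18),(-12,12),(0,53)),box((-11,11),(0,58),(45,53)),cyl((0,40,53),8,2,(0,10)),box((-9,9),(-12,12),(53,90)),cyl((0,0,76),20,0,(-5,5))]}
M={k:[np.array(p)/1000 for p in v] for k,v in M.items()}
def mask(d,name,p,z0=0,S=4):
    im=np.zeros((400*S,640*S),np.uint8);c,s=np.cos(p[2]),np.sin(p[2])
    for part in M[name]:
        W=[[p[0]+c*q[0]-s*q[1],p[1]+s*q[0]+c*q[1],z0+q[2]] for q in part]
        P=np.array([(proj(d,w)+.5)*S for w in W]).astype(np.float32)
        cv2.fillConvexPoly(im,cv2.convexHull(P).round().astype(np.int32),255)
    return cv2.resize(im,(640,400),interpolation=cv2.INTER_AREA)/255.
def fit(name,views,p0,z0=0):
    """views: list of (d,mask)"""
    def cost(p):
        e=0
        for d,m in views:
            r=mask(d,name,p,z0);e+=1-np.minimum(r,m).sum()/np.maximum(r,m).sum()
        return e/len(views)
    best=None
    for y in(-.25,0,.25):
        s0=np.array([p0[0],p0[1],p0[2]+y])
        r=minimize(cost,s0,method='Nelder-Mead',options=dict(initial_simplex=np.vstack([s0,s0+[.008,0,0],s0+[0,.008,0],s0+[0,0,.12]]),xatol=2e-4,fatol=1e-5,maxiter=150))
        if best is None or r.fun<best.fun: best=r
    return best.x,best.fun
def sil(n,name,near,d,hull=False,zc=.02):
    c=[r for r in ctrl.silhouettes(n,name)]
    if not c: return None
    t=proj(d,[near[0],near[1],zc]); r=min(c,key=lambda r:np.hypot(*(np.array(r['location'])-t)))
    m=r['pixels'].astype(np.uint8)
    if hull:
        pts=cv2.findNonZero(m);o=np.zeros_like(m);cv2.fillConvexPoly(o,cv2.convexHull(pts),1);m=o
    return m.astype(float)
E
python3 - <<'E'
from fit import *
np.set_printoptions(precision=4,suppress=True)
d={n:cam(n) for n in('top','scene')}
p0=dict(bracket=(.626,-.255,0),block=(.455,-.293,.25),tray=(.555,-.016,0),pulley=(.635,.27,0))
for k,p in p0.items():
    v={n:sil(n,k,p,d[n],k=='tray') for n in d}
    for vs in(['top'],['scene'],['top','scene']):
        vs=[n for n in vs if v[n] is not None]
        if vs: print(k,vs,*fit(k,[(d[n],v[n]) for n in vs],p))
E
```

```text
bracket ['top'] [ 0.6277 -0.2548  0.0823] 0.059307580385619674
bracket ['scene'] [ 0.6238 -0.2541  0.1234] 0.06854515976768516
bracket ['top', 'scene'] [ 0.6255 -0.2543  0.1161] 0.08681500642861656
block ['top'] [ 0.4621 -0.2934  0.322 ] 0.051082878389611674
block ['scene'] [ 0.4578 -0.2931  0.3034] 0.04729473546201546
block ['top', 'scene'] [ 0.4609 -0.2932  0.3003] 0.07771725021130205
tray ['top'] [ 0.5615 -0.0174  0.0501] 0.03507471803691131
tray ['scene'] [ 0.555 -0.016 -0.25 ] 1.0
tray ['top', 'scene'] [ 0.5615 -0.0174  0.0501] 0.5175373590184557
pulley ['top'] [ 0.638   0.2659 -0.0735] 0.08372380043483563
pulley ['scene'] [ 0.6347  0.2678 -0.0904] 0.05762884680302849
pulley ['top', 'scene'] [ 0.6364  0.2661 -0.1127] 0.09326023400160482
```

```bash
cat > plan.py <<'E'
from h import *
def plan(targets,half=True):
    """targets: list of (xyz, psi=direction of tool y, nrows). prints rows in tool axes"""
    s=ctrl.observe();p=np.array(s['tool_pos'])*1000;q=s['eef_rot'];Rm=R.from_quat([q[1],q[2],q[3],q[0]]).as_matrix()
    psi=np.arctan2(Rm[1,1],Rm[0,1])
    print('now',p.round(1),'psi',round(psi,3),'tilt',Rm[:,2].round(4),'t',round(s['time_s'],2),'w',round(s['width'],4),'F',np.round(s['wrist_force'],1),'ff',s['finger_force'])
    for t,ps,n in targets:
        t=np.array(t)*1000; dps=ps-psi
        if half: dps=(dps+np.pi/2)%np.pi-np.pi/2
        for i in range(n):
            y=np.array([np.cos(psi),np.sin(psi),0]);x=np.array([-y[1]*-1*-1,y[0],0])
            D=(t-p)/(n-i)
            print([[round(float(D@x),1),round(float(D@y),1),round(float(-D[2]),1)],[0,0,round(-float(dps)/n,4)]])
            p=p+D;psi+=dps/n
        print('--')
E
python3 - <<'E'
from plan import *
d=cam('wrist');o,v=ray(d,(320,200));print(o,v)
plan([((.50,-.02,.25),1.62,15)])
E
```

```text
[0.07432534 0.55229849 0.37369234] [ 0.31739586 -0.09642507 -0.94341859]
now [154.6 527.8 231.3] psi 1.286 tilt [ 0.  0. -1.] t 1.85 w 0.0855 F [-0.2  0.5 -0.6] ff 0.0
[[-32.4, -28.6, -1.2], [0, 0, -0.0223]]
[[-31.7, -29.3, -1.2], [0, 0, -0.0223]]
[[-31.1, -30.0, -1.2], [0, 0, -0.0223]]
[[-30.4, -30.7, -1.2], [0, 0, -0.0223]]
[[-29.7, -31.3, -1.2], [0, 0, -0.0223]]
[[-29.0, -32.0, -1.2], [0, 0, -0.0223]]
[[-28.3, -32.6, -1.2], [0, 0, -0.0223]]
[[-27.5, -33.3, -1.2], [0, 0, -0.0223]]
[[-26.8, -33.9, -1.2], [0, 0, -0.0223]]
[[-26.0, -34.4, -1.2], [0, 0, -0.0223]]
[[-25.3, -35.0, -1.2], [0, 0, -0.0223]]
[[-24.5, -35.6, -1.2], [0, 0, -0.0223]]
[[-23.7, -36.1, -1.2], [0, 0, -0.0223]]
[[-22.9, -36.6, -1.2], [0, 0, -0.0223]]
[[-22.0, -37.1, -1.2], [0, 0, -0.0223]]
--
```

Call:
apply_moves(
  motion=[
    [[-48, -43, -2], [0, 0, -0.033], 0],
    [[-47, -44, -2], [0, 0, -0.033], 0],
    [[-45, -46, -2], [0, 0, -0.033], 0],
    [[-44, -48, -2], [0, 0, -0.033], 0],
    [[-42, -49, -2], [0, 0, -0.033], 0],
    [[-41, -50, -2], [0, 0, -0.033], 0],
    [[-40, -52, -2], [0, 0, -0.033], 0],
    [[-38, -53, -2], [0, 0, -0.033], 0],
    [[-36, -54, -2], [0, 0, -0.033], 0],
    [[-35, -55, -2], [0, 0, -0.033], 0],
  ],
)

```text
time_s: 3.1
tool_pos: [0.4893, -0.0021, 0.2509]
eef_rot: [0.0, -0.023, 1.0, 0.0]
wrist_force: [1.5, -0.1, -0.1]
width: 0.0853
finger_force: 0.0
```

Run:
```python
from fit import *
from plan import *
np.set_printoptions(precision=4,suppress=True)
d=cam('wrist','w1.png')
m=sil('wrist','tray',(.56,-.017),d,True,.03)
if m is not None: print(fit('tray',[(d,m)],(.56,-.017,.05)),m.sum())
for q,z in(('bay',.004),('tray',0)): print(q,[(r['p'],onz(d,r['location'],z)) for r in ctrl.place_of('wrist',q)[:2]])
plan([((.57,-.275,.22),1.67,7)])
```

```text
(array([ 0.5594, -0.0162,  0.0665]), np.float64(0.022800744015206376)) 9874.0
bay [(0.61, array([ 0.5577, -0.01  ,  0.004 ]))]
tray [(0.65, array([ 0.5632, -0.0176, -0.    ])), (0.63, array([0.6758, 0.3721, 0.    ]))]
now [488.6  -0.9 250.2] psi 1.614 tilt [-0.0008  0.0004 -1.    ] t 3.3 w 0.0853 F [-0.5  0.7  0.3] ff 0.0
[[-9.9, -39.6, 4.3], [0, 0, -0.008]]
[[-9.6, -39.7, 4.3], [0, 0, -0.008]]
[[-9.3, -39.8, 4.3], [0, 0, -0.008]]
[[-9.0, -39.9, 4.3], [0, 0, -0.008]]
[[-8.7, -39.9, 4.3], [0, 0, -0.008]]
[[-8.3, -40.0, 4.3], [0, 0, -0.008]]
[[-8.0, -40.1, 4.3], [0, 0, -0.008]]
--
```

View pics/w1.png

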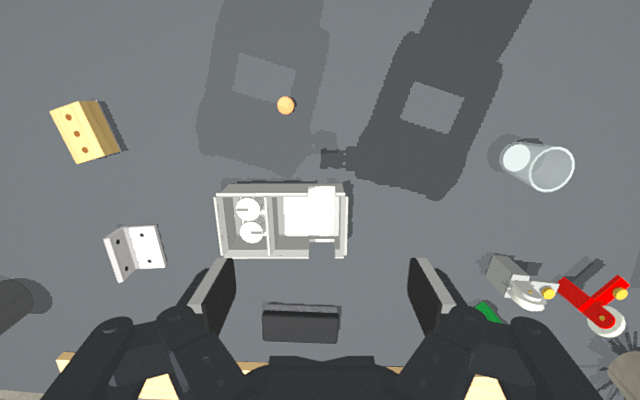

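Call:
apply_moves(
  motion=[
    [[-9, -39, 10], [0, 0, -0.01], 0],
    [[-9, -39, 10], [0, 0, -0.01], 0],
    [[-9, -39, 10], [0, 0, -0.01], 0],
    [[-9, -39, 10], [0, 0, -0.01], 0],
    [[-9, -39, 10], [0, 0, -0.01], 0],
    [[-9, -39, 10], [0, 0, -0.01], 0],
    [[-9, -39, 10], [0, 0, -0.01], 0],
    [[0, 0, 10], [0, 0, 0], 0.4],
    [[0, 0, 5], [0, 0, 0], 0.5],
    [[0, 0, 0], [0, 0, 0], 0.5],
  ],
  newtons=40,
)

```text
time_s: 4.55
tool_pos: [0.5717, -0.266, 0.1658]
eef_rot: [-0.0, -0.058, 0.998, 0.0]
wrist_force: [-0.2, 0.8, -0.1]
width: 0.0426
finger_force: 0.0
```

Run:
```python
from fit import *
from plan import *
np.set_printoptions(precision=4,suppress=True)
d=cam('wrist','w2.png')
for k,p in (('bracket',(.626,-.2545,.11)),('block',(.46,-.293,.31)),('tray',(.56,-.017,.06))):
    m=sil('wrist',k,p,d,k=='tray')
    if m is not None: print(k,fit(k,[(d,m)],p),m.sum())
for q,z in(('bracket',0),('bracket_plate',.0215)): print(q,[(r['p'],onz(d,r['location'],z)) for r in ctrl.place_of('wrist',q)[:2]])
plan([])
```

```text
bracket (array([ 0.6261, -0.2534,  0.1017]), np.float64(0.04393576877162464)) 2972.0
tray (array([ 0.5604, -0.0171,  0.0538]), np.float64(0.015507709055976648)) 17278.0
bracket [(0.73, array([ 0.6284, -0.2525,  0.    ]))]
bracket_plate [(0.64, array([ 0.628 , -0.2734,  0.0215]))]
now [ 571.9 -267.3  166.1] psi 1.686 tilt [ 0.0006 -0.0004 -1.    ] t 4.85 w 0.0423 F [-0.3 -0.3  0.2] ff 0.0
```

View pics/w2.png

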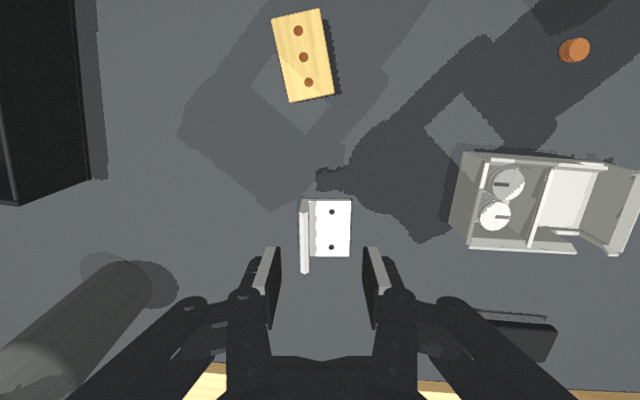

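Run:
```python
from plan import *
plan([((.628,-.2757,.060),1.672,4),((.628,-.2757,.014),1.672,3)])
```

```text
now [ 571.9 -267.3  166.1] psi 1.686 tilt [ 6.e-04 -4.e-04 -1.e+00] t 4.85 w 0.0423 F [-0.3 -0.3  0.2] ff 0.0
[[-13.7, -3.7, 26.5], [0, 0, 0.0036]]
[[-13.7, -3.7, 26.5], [0, 0, 0.0036]]
[[-13.7, -3.6, 26.5], [0, 0, 0.0036]]
[[-13.7, -3.6, 26.5], [0, 0, 0.0036]]
--
[[0.0, 0.0, 15.3], [0, 0, -0.0]]
[[0.0, 0.0, 15.3], [0, 0, -0.0]]
[[0.0, 0.0, 15.3], [0, 0, -0.0]]
--
```

Call:
apply_moves(
  motion=[
    [[-14, -4, 26], [0, 0, 0.004], 0.5],
    [[-14, -4, 26], [0, 0, 0.003], 0.5],
    [[-14, -4, 27], [0, 0, 0.003], 0.5],
    [[-13, -3, 27], [0, 0, 0.003], 0.5],
    [[0, 0, 15], [0, 0, 0], 0.5],
    [[0, 0, 15], [0, 0, 0], 0.5],
    [[0, 0, 15], [0, 0, 0], 0.5],
    [[0, 0, 0], [0, 0, 0], 1],
    [[0, 0, 0], [0, 0, 0], 1],
    [[0, 0, 0], [0, 0, 0], 1],
  ],
  newtons=40,
)

```text
time_s: 6.1
tool_pos: [0.6284, -0.2766, 0.0154]
eef_rot: [0.001, -0.051, 0.999, -0.0]
wrist_force: [-0.8, -0.3, 0.4]
width: 0.0068
finger_force: 40.8
```

Run:
```python
from plan import *
plan([])
```

```text
now [ 628.4 -276.6   15.4] psi 1.673 tilt [ 1.1e-03 -8.0e-04 -1.0e+00] t 6.1 w 0.0068 F [-0.8 -0.3  0.4] ff 40.84378958679736
```

Run:
```python
from plan import *
plan([((.628,-.2766,.115),1.672,2),((.5607,-.025,.125),1.626,7)])
```

```text
now [ 628.4 -276.6   15.4] psi 1.673 tilt [ 1.1e-03 -8.0e-04 -1.0e+00] t 6.1 w 0.0068 F [-0.8 -0.3  0.4] ff 40.84378958679736
[[0.2, 0.0, -49.8], [0, 0, 0.0005]]
[[0.2, 0.0, -49.8], [0, 0, 0.0005]]
--
[[5.9, 36.7, -1.4], [0, 0, 0.0066]]
[[6.2, 36.7, -1.4], [0, 0, 0.0066]]
[[6.4, 36.6, -1.4], [0, 0, 0.0066]]
[[6.7, 36.6, -1.4], [0, 0, 0.0066]]
[[6.9, 36.6, -1.4], [0, 0, 0.0066]]
[[7.1, 36.5, -1.4], [0, 0, 0.0066]]
[[7.4, 36.5, -1.4], [0, 0, 0.0066]]
--
```

Call:
apply_moves(
  motion=[
    [[0, 0, -50], [0, 0, 0], 1],
    [[0, 0, -50], [0, 0, 0], 1],
    [[6, 37, -1.5], [0, 0, 0.007], 1],
    [[6, 37, -1.5], [0, 0, 0.007], 1],
    [[6.5, 37, -1.5], [0, 0, 0.007], 1],
    [[6.5, 37, -1.5], [0, 0, 0.007], 1],
    [[7, 36, -1.5], [0, 0, 0.007], 1],
    [[7, 36, -1.5], [0, 0, 0.006], 1],
    [[7, 36, -1.5], [0, 0, 0.006], 1],
    [[0, 0, 0], [0, 0, 0], 1],
  ],
)

```text
time_s: 7.35
tool_pos: [0.5608, -0.0229, 0.1257]
eef_rot: [0.0, -0.029, 1.0, 0.0]
wrist_force: [0.2, -1.0, -0.9]
width: 0.0074
finger_force: 40.4
```

Run:
```python
from fit import *
from plan import *
np.set_printoptions(precision=4,suppress=True)
plan([])
d=cam('wrist','w3.png'); st=ctrl.observe()
m=sil('wrist','tray',(.56,-.017,.05),d,True)
if m is not None: print('tray',fit('tray',[(d,m)],(.56,-.017,.055)),m.sum())
m=sil('wrist','bracket',(.56,-.01),d)
z=st['tool_pos'][2]-.0154
if m is not None: print('bracket',fit('bracket',[(d,m)],(.561,-.003,.055),z),m.sum())
```

```text
now [560.8 -22.9 125.7] psi 1.629 tilt [ 0.0003  0.0002 -1.    ] t 7.35 w 0.0074 F [ 0.2 -1.  -0.9] ff 40.42736400850117
tray (array([ 0.6681,  0.0191, -1.5173]), np.float64(0.3507823333358654)) 12084.0
bracket (array([ 0.5606, -0.    ,  0.0555]), np.float64(0.20782008073069702)) 8973.0
```

View pics/w3.png

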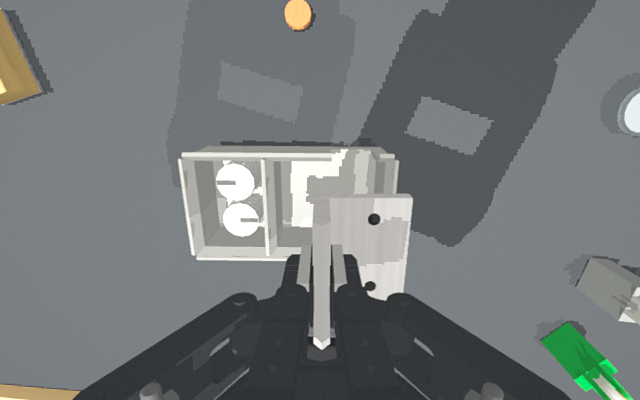

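Run:
```python
from h import *
d=cam('wrist')
im=d['frame'][:,:,::-1].copy()
c=cv2.resize(im[130:280,170:420],None,fx=3.2,fy=3.2,interpolation=cv2.INTER_CUBIC)
p=(.5603,-.0170,.055)
def P(x,y,z):
    a=p[2];w=[p[0]+(np.cos(a)*x-np.sin(a)*y)/1e3,p[1]+(np.sin(a)*x+np.cos(a)*y)/1e3,z/1e3]
    return tuple(((proj(d,w)-[170,130]+.5)*3.2).astype(int).tolist())
def line(q,col):
    cv2.polylines(c,[np.array([P(*a) for a in q])],True,col,1)
line([(-44,-110,54),(44,-110,54),(44,50,54),(-44,50,54)],(0,0,255))
line([(-36,-42,4),(36,-42,4),(36,42,4),(-36,42,4)],(0,255,0))
line([(-36,-102,4),(36,-102,4),(36,-46,4),(-36,-46,4)],(255,0,0))
cv2.imwrite('pics/w3o.png',c)
```

```text
(no output)
```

View pics/w3o.png

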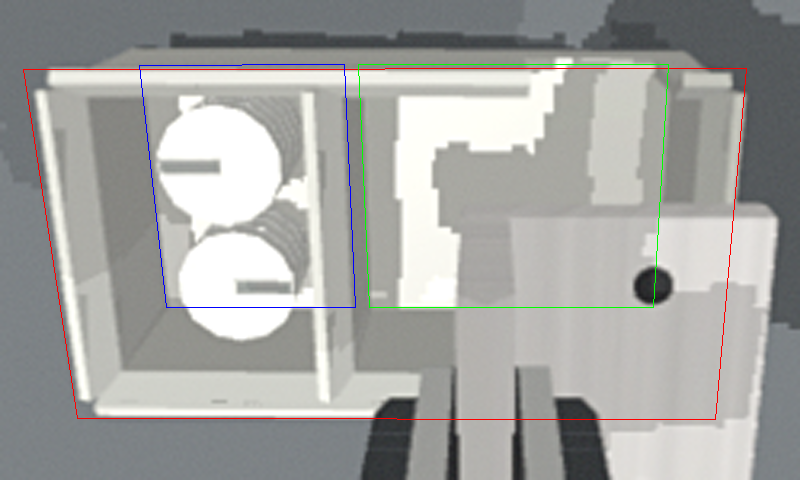

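Call:
apply_moves(
  motion=[
    [[0.6, -2.5, 25], [0, 0, 0.003], 1],
    [[0, 0, 25], [0, 0, 0], 1],
    [[0, 0, 12], [0, 0, 0], 1],
    [[0, 0, 10], [0, 0, 0], 1],
    [[0, 0, 9], [0, 0, 0], 1],
    [[0, 0, 8], [0, 0, 0], 1],
    [[0, 0, 6], [0, 0, 0], 1],
    [[0, 0, 5], [0, 0, 0], 1],
    [[0, 0, 3], [0, 0, 0], 1],
    [[0, 0, 0], [0, 0, 0], 1],
  ],
)

```text
time_s: 8.8
tool_pos: [0.5609, -0.0275, 0.022]
eef_rot: [-0.0, -0.026, 1.0, 0.0]
wrist_force: [-0.1, -0.0, -1.4]
width: 0.007
finger_force: 40.3
```

Call:
apply_moves(
  motion=[
    [[0.5, 1, 1.5], [0, 0, 0], 1],
    [[0, 0, 1.5], [0, 0, 0], 1],
    [[0, 0, 0], [0, 0, 0], 1],
    [[0, 0, 0], [0, 0, 0], 0.72],
    [[0, 0, 0], [0, 0, 0], 0.72],
    [[0, 0, 0], [0, 0, 0], 0.72],
    [[0, 0, -20], [0, 0, 0], 0.72],
    [[0, 0, -40], [0, 0, 0], 0.72],
    [[0, 0, -50], [0, 0, 0], 0.72],
    [[0, 0, -10], [0, 0, 0], 0.72],
  ],
)

```text
time_s: 10.05
tool_pos: [0.5615, -0.0268, 0.1422]
eef_rot: [0.003, -0.026, 1.0, -0.001]
wrist_force: [0.1, -0.1, -0.5]
width: 0.0238
finger_force: 0.0
```

Run:
```python
from fit import *
from plan import *
np.set_printoptions(precision=4,suppress=True)
plan([((.40,-.25,.17),.31,9)])
d=cam('wrist','w4.png')
m=sil('wrist','bracket',(.56,-.005),d)
if m is not None: print('bracket',fit('bracket',[(d,m)],(.56,-.005,.055),.004),m.sum())
for q,z in(('bracket',.004),('bracket_plate',.0255)): print(q,[(r['p'],onz(d,r['location'],z)) for r in ctrl.place_of('wrist',q)[:2]])
im=d['frame'][:,:,::-1].copy()
c=cv2.resize(im[130:300,170:420],None,fx=3.2,fy=3.2,interpolation=cv2.INTER_CUBIC)
cv2.imwrite('pics/w4c.png',c)
```

```text
now [561.5 -26.8 142.2] psi 1.623 tilt [ 0.0056 -0.0015 -1.    ] t 10.05 w 0.0238 F [ 0.1 -0.1 -0.5] ff 0.0
[[19.2, -23.8, -3.1], [0, 0, 0.1459]]
[[15.6, -26.4, -3.1], [0, 0, 0.1459]]
[[11.6, -28.3, -3.1], [0, 0, 0.1459]]
[[7.3, -29.7, -3.1], [0, 0, 0.1459]]
[[2.9, -30.5, -3.1], [0, 0, 0.1459]]
[[-1.6, -30.6, -3.1], [0, 0, 0.1459]]
[[-6.0, -30.0, -3.1], [0, 0, 0.1459]]
[[-10.3, -28.8, -3.1], [0, 0, 0.1459]]
[[-14.4, -27.0, -3.1], [0, 0, 0.1459]]
--
bracket (array([ 0.5597, -0.0031,  0.0459]), np.float64(0.0707520595782446)) 3781.0
bracket [(0.96, array([ 0.5627, -0.0048,  0.004 ]))]
bracket_plate [(0.86, array([ 0.5628, -0.0265,  0.0255]))]
```

View pics/w4c.png

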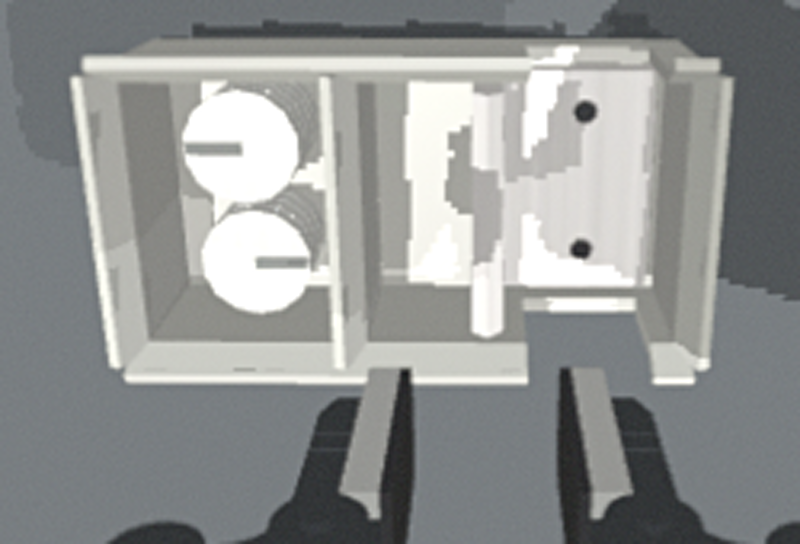

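Call:
apply_moves(
  motion=[
    [[12, -25, -5], [0, 0, 0.14], 0.4],
    [[9, -26, -5], [0, 0, 0.14], 0],
    [[6, -27, -5], [0, 0, 0.14], 0],
    [[2, -28, -5], [0, 0, 0.14], 0],
    [[-2, -28, -5], [0, 0, 0.14], 0],
    [[-6, -27, -3], [0, 0, 0.14], 0],
    [[-10, -26, 0], [0, 0, 0.14], 0],
    [[-14, -25, 0], [0, 0, 0.14], 0],
    [[-16, -22, 0], [0, 0, 0.14], 0],
    [[0, 0, 0], [0, 0, 0.05], 0],
  ],
)

```text
time_s: 11.5
tool_pos: [0.4556, -0.2556, 0.1653]
eef_rot: [-0.002, 0.59, 0.807, 0.0]
wrist_force: [-0.4, 1.2, -0.6]
width: 0.0856
finger_force: 0.0
```

Run:
```python
from fit import *
from plan import *
np.set_printoptions(precision=4,suppress=True)
print(ctrl.observe()['q'])
d=cam('wrist','w5.png')
m=sil('wrist','block',(.46,-.293),d)
if m is not None:
    f=fit('block',[(d,m)],(.46,-.293,.31));print('block',f,m.sum());p=f[0]
else: p=(.46,-.2932,.31)
for q,z in(('block',0),('block_mid',.0175)): print(q,[(r['p'],onz(d,r['location'],z)) for r in ctrl.place_of('wrist',q)[:2]])
plan([((p[0],p[1],.08),p[2],3),((p[0],p[1],.012),p[2],3)])
```

```text
[-0.7381  0.3936  1.4814 -0.0003  1.2698 -1.046 ]
block (array([ 0.4619, -0.2918,  0.3137]), np.float64(0.0338191209865657)) 3253.0
block [(0.76, array([ 0.4646, -0.2948,  0.    ]))]
block_mid [(0.6, array([ 0.461 , -0.2919,  0.0175]))]
now [ 456.4 -254.1  166. ] psi 0.314 tilt [-0.0016  0.0014 -1.    ] t 11.7 w 0.085 F [-0.1  0.3 -0. ] ff 0.0
[[-12.5, -2.2, 28.7], [0, 0, 0.0002]]
[[-12.5, -2.2, 28.7], [0, 0, 0.0002]]
[[-12.5, -2.2, 28.7], [0, 0, 0.0002]]
--
[[0.0, 0.0, 22.7], [0, 0, -0.0]]
[[0.0, 0.0, 22.7], [0, 0, -0.0]]
[[0.0, 0.0, 22.7], [0, 0, -0.0]]
--
```

Call:
apply_moves(
  motion=[
    [[-12.5, -2.5, 29], [0, 0, 0], 0],
    [[-12.5, -2, 29], [0, 0, 0], 0],
    [[-12.5, -2, 29], [0, 0, 0], 0],
    [[0, 0, 25], [0, 0, 0], 0],
    [[0, 0, 25], [0, 0, 0], 0],
    [[0, 0, 24], [0, 0, 0], 0],
    [[0, 0, 0], [0, 0, 0], 0.6],
    [[0, 0, 0], [0, 0, 0], 0.6],
    [[0, 0, 0], [0, 0, 0], 0.6],
    [[0, 0, 0], [0, 0, 0], 0.6],
  ],
  newtons=35,
)

```text
time_s: 12.95
tool_pos: [0.4622, -0.2922, 0.0067]
eef_rot: [0.001, 0.588, 0.809, -0.0]
wrist_force: [-0.7, -0.5, -0.9]
width: 0.0653
finger_force: 41.6
```

Run:
```python
from plan import *
a=.055
t=np.array([.5600,-.0170])+np.array([-np.sin(a),np.cos(a)])*.0185
z=ctrl.observe()['tool_pos'][2]
plan([((.462,-.292,.13),.314,3),((t[0],t[1],.14),a,8)])
print(t,z)
```

```text
now [ 462.2 -292.2    6.7] psi 0.313 tilt [ 7.e-04 -7.e-04 -1.e+00] t 12.95 w 0.0653 F [-0.7 -0.5 -0.9] ff 41.62117660045624
[[0.1, -0.0, -41.1], [0, 0, -0.0003]]
[[0.1, -0.0, -41.1], [0, 0, -0.0003]]
[[0.1, -0.0, -41.1], [0, 0, -0.0003]]
--
[[31.1, 22.9, -1.2], [0, 0, 0.0324]]
[[31.9, 21.8, -1.2], [0, 0, 0.0324]]
[[32.6, 20.8, -1.2], [0, 0, 0.0324]]
[[33.2, 19.7, -1.2], [0, 0, 0.0324]]
[[33.8, 18.6, -1.2], [0, 0, 0.0324]]
[[34.4, 17.5, -1.2], [0, 0, 0.0324]]
[[35.0, 16.4, -1.2], [0, 0, 0.0324]]
[[35.5, 15.3, -1.2], [0, 0, 0.0324]]
--
[0.55898301 0.00147203] 0.006673631199769839
```

Call:
apply_moves(
  motion=[
    [[0, 0, -45], [0, 0, 0], 0.6],
    [[0, 0, -45], [0, 0, 0], 0.6],
    [[31, 23, -10], [0, 0, 0.032], 0.6],
    [[32, 22, -10], [0, 0, 0.033], 0.6],
    [[32.5, 21, -10], [0, 0, 0.032], 0.6],
    [[33, 20, 0], [0, 0, 0.033], 0.6],
    [[34, 18.5, 0], [0, 0, 0.032], 0.6],
    [[34.5, 17.5, 0], [0, 0, 0.033], 0.6],
    [[35, 16.5, 0], [0, 0, 0.032], 0.6],
    [[35.5, 15, 0], [0, 0, 0.032], 0.6],
  ],
)

```text
time_s: 14.2
tool_pos: [0.56, 0.0026, 0.1264]
eef_rot: [0.0, 0.688, 0.726, 0.0]
wrist_force: [0.4, 0.5, -0.5]
width: 0.0654
finger_force: 41.8
```

Run:
```python
from fit import *
from plan import *
np.set_printoptions(precision=4,suppress=True)
d=cam('wrist','w6.png')
plan([((.559,.0018,.08),.055,2),((.559,.0018,.021),.055,5)])
im=d['frame'][:,:,::-1].copy()
cv2.imwrite('pics/w6.png',im)
z=ctrl.observe()['tool_pos'][2]-.0067
m=sil('wrist','block',(.559,.002),d,zc=z+.02)
if m is not None: print(fit('block',[(d,m)],(.559,.002,.055),z))
```

```text
now [560.7   6.4 126.5] psi 0.054 tilt [ 0.0011  0.0016 -1.    ] t 14.25 w 0.0651 F [-2.2  3.7 -1.2] ff 41.769123673439026
[[-2.2, -1.0, 23.2], [0, 0, -0.0004]]
[[-2.2, -1.0, 23.2], [0, 0, -0.0004]]
--
[[0.0, 0.0, 11.8], [0, 0, -0.0]]
[[0.0, 0.0, 11.8], [0, 0, -0.0]]
[[0.0, 0.0, 11.8], [0, 0, -0.0]]
[[0.0, 0.0, 11.8], [0, 0, -0.0]]
[[0.0, 0.0, 11.8], [0, 0, -0.0]]
--
(array([0.5602, 0.0011, 0.0486]), np.float64(0.019521244301046736))
```

View pics/w6.png

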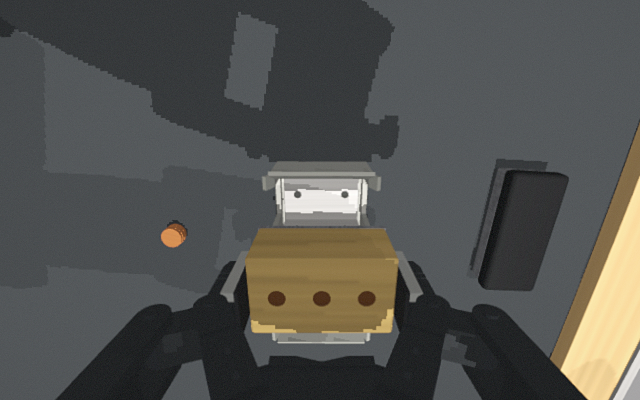

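Run:
```python
from plan import *
plan([((.559,.0020,.08),.055,1)])
```

```text
now [560.2   4.3 126.3] psi 0.057 tilt [ 6.e-04  6.e-04 -1.e+00] t 14.3 w 0.0654 F [-0.4 -0.1 -0.9] ff 41.767982840538025
[[-2.3, -1.3, 46.3], [0, 0, 0.0021]]
--
```

Call:
apply_moves(
  motion=[
    [[0, -1, 0], [0, 0, 0], 0.6],
    [[0, 0, 15], [0, 0, 0], 0.6],
    [[0, 0, 14], [0, 0, 0], 0.6],
    [[0, 0, 10], [0, 0, 0], 0.6],
    [[0, 0, 0], [0, 0, 0], 0.6],
    [[0, 0, 0], [0, 0, 0], 0.6],
    [[0, 0, 0], [0, 0, 0], 0.6],
    [[0, 0, 0], [0, 0, 0], 0.6],
    [[0, 0, 0], [0, 0, 0], 0.6],
    [[0, 0, 0], [0, 0, 0], 0.6],
  ],
)

```text
time_s: 15.55
tool_pos: [0.5588, 0.0013, 0.0872]
eef_rot: [0.0, 0.688, 0.726, 0.0]
wrist_force: [0.2, -0.1, -0.6]
width: 0.0655
finger_force: 41.8
```

Run:
```python
from fit import *
from plan import *
np.set_printoptions(precision=4,suppress=True)
d=cam('wrist')
z=ctrl.observe()['tool_pos'][2]-.0067
m=sil('wrist','block',(.559,.002),d,zc=z+.02)
if m is not None: print(fit('block',[(d,m)],(.559,.002,.055),z))
m=sil('wrist','tray',(.56,-.017),d,False)
plan([((.559,.0020,.0195),.055,6)])
```

```text
(array([ 0.5589, -0.0004,  0.0479]), np.float64(0.015104468525085735))
now [558.8   1.3  87.1] psi 0.054 tilt [ 0.  0. -1.] t 15.7 w 0.0653 F [ 0.1 -0.1 -0.5] ff 41.76777541637421
[[0.1, 0.0, 11.3], [0, 0, -0.0002]]
[[0.1, 0.0, 11.3], [0, 0, -0.0002]]
[[0.1, 0.0, 11.3], [0, 0, -0.0002]]
[[0.1, 0.0, 11.3], [0, 0, -0.0002]]
[[0.1, 0.0, 11.3], [0, 0, -0.0002]]
[[0.1, 0.0, 11.3], [0, 0, -0.0002]]
--
```

Call:
apply_moves(
  motion=[
    [[1.5, 0, 12], [0, 0, 0], 0.6],
    [[0, 0, 12], [0, 0, 0], 0.6],
    [[0, 0, 9], [0, 0, 0], 0.6],
    [[0, 0, 8], [0, 0, 0], 0.6],
    [[0, 0, 7], [0, 0, 0], 0.6],
    [[0, 0, 6], [0, 0, 0], 0.6],
    [[0, 0, 5], [0, 0, 0], 0.6],
    [[0, 0, 5], [0, 0, 0], 0.6],
    [[0, 0, 2], [0, 0, 0], 0.6],
    [[0, 0, 0], [0, 0, 0], 0.6],
  ],
)

```text
time_s: 16.95
tool_pos: [0.5587, 0.0028, 0.0211]
eef_rot: [-0.0, 0.688, 0.726, -0.0]
wrist_force: [0.8, -0.4, -1.0]
width: 0.0655
finger_force: 41.8
```

Call:
apply_moves(
  motion=[
    [[0, 0, 1.5], [0, 0, 0], 0.6],
    [[0, 0, 0.7], [0, 0, 0], 0.6],
    [[0, 0, 0], [0, 0, 0], 0.6],
    [[0, 0, 0], [0, 0, 0], 0],
    [[0, 0, 0], [0, 0, 0], 0],
    [[0, 0, 0], [0, 0, 0], 0],
    [[0, 0, -20], [0, 0, 0], 0],
    [[0, 0, -40], [0, 0, 0], 0],
    [[0, 0, -50], [0, 0, 0], 0],
    [[0, 0, -30], [0, 0, 0], 0],
  ],
)

```text
time_s: 18.2
tool_pos: [0.5591, 0.0027, 0.1614]
eef_rot: [0.001, 0.688, 0.726, 0.001]
wrist_force: [-0.4, -0.0, -0.9]
width: 0.0853
finger_force: 0.0
```

Run:
```python
from fit import *
from plan import *
np.set_printoptions(precision=4,suppress=True)
d=cam('wrist')
m=sil('wrist','block',(.559,.002),d,zc=.03)
if m is not None: print(fit('block',[(d,m)],(.559,.002,.055),.012))
for q,z in(('bracket_plate',.0255),('block_mid',.0295)): print(q,[(r['p'],onz(d,r['location'],z)) for r in ctrl.place_of('wrist',q)[:2]])
print(ctrl.observe()['q'])
plan([((.628,.305,.20),-.09,9)])
im=d['frame'][:,:,::-1]
cv2.imwrite('pics/w7c.png',cv2.resize(im[130:330,180:460],None,fx=2.8,fy=2.8,interpolation=cv2.INTER_CUBIC))
```

```text
(array([0.559 , 0.001 , 0.0537]), np.float64(0.07409160617523769))
bracket_plate [(0.58, array([ 0.5594, -0.0239,  0.0255]))]
block_mid [(0.57, array([0.5612, 0.0025, 0.0295]))]
[-0.2068  0.4574  1.393  -0.      1.2912 -0.2609]
now [558.5   2.9 158.7] psi 0.054 tilt [-0. -0. -1.] t 18.4 w 0.0854 F [ 0.4  0.9 -0.9] ff 0.0
[[33.1, 9.5, -4.6], [0, 0, 0.016]]
[[33.3, 9.0, -4.6], [0, 0, 0.016]]
[[33.4, 8.5, -4.6], [0, 0, 0.016]]
[[33.5, 7.9, -4.6], [0, 0, 0.016]]
[[33.6, 7.4, -4.6], [0, 0, 0.016]]
[[33.8, 6.9, -4.6], [0, 0, 0.016]]
[[33.9, 6.3, -4.6], [0, 0, 0.016]]
[[34.0, 5.8, -4.6], [0, 0, 0.016]]
[[34.0, 5.2, -4.6], [0, 0, 0.016]]
--
```

View pics/w7c.png

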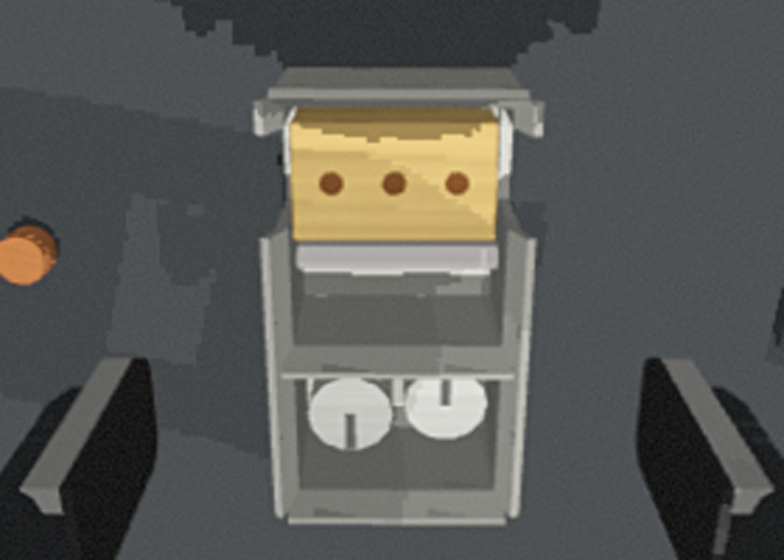

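Call:
apply_moves(
  motion=[
    [[33, 9.5, -8], [0, 0, 0.016], 0.5],
    [[33, 9, -8], [0, 0, 0.016], 0.5],
    [[33, 8.5, -8], [0, 0, 0.016], 0.5],
    [[33, 8, -8], [0, 0, 0.016], 0.5],
    [[33, 7.5, -8], [0, 0, 0.016], 0.5],
    [[33, 7, 0], [0, 0, 0.016], 0.5],
    [[33, 6.5, 0], [0, 0, 0.016], 0.5],
    [[33, 6, 0], [0, 0, 0.016], 0.5],
    [[33, 5, 0], [0, 0, 0.016], 0.5],
    [[0, 0, 0], [0, 0, 0], 0.5],
  ],
)

```text
time_s: 19.65
tool_pos: [0.628, 0.3011, 0.1962]
eef_rot: [-0.001, 0.737, 0.675, -0.002]
wrist_force: [0.7, -0.7, -0.3]
width: 0.0427
finger_force: 0.0
```

Run:
```python
from fit import *
from plan import *
np.set_printoptions(precision=4,suppress=True)
d=cam('wrist')
m=sil('wrist','pulley',(.636,.267),d,zc=.05)
if m is not None: print(fit('pulley',[(d,m)],(.636,.267,-.09)),m.sum())
for q,z in(('pulley',0),('pulley_axle',.076),('pulley_arm',.049)): print(q,[(r['p'],np.round(r['location']),onz(d,r['location'],z)) for r in ctrl.place_of('wrist',q)[:3]])
plan([])
im=d['frame'][:,:,::-1].copy()
for k in [(.636,.267,-.09)]: pass
cv2.imwrite('pics/w8.png',im)
```

```text
(array([ 0.6365,  0.2677, -0.0926]), np.float64(0.07308399497187013)) 2254.0
pulley [(0.9, array([406., 199.]), array([0.7241, 0.2594, 0.    ])), (0.89, array([332., 202.]), array([0.6367, 0.2632, 0.    ])), (0.59, array([354.,  90.]), array([0.6699, 0.3858, 0.    ]))]
pulley_axle [(0.91, array([335., 227.]), array([0.6373, 0.2655, 0.076 ])), (0.72, array([367.,  87.]), array([0.6726, 0.3877, 0.076 ])), (0.62, array([421., 230.]), array([0.7188, 0.2555, 0.076 ]))]
pulley_arm [(0.87, array([452., 173.]), array([0.7565, 0.301 , 0.049 ])), (0.85, array([335., 159.]), array([0.6428, 0.3243, 0.049 ])), (0.59, array([306.,  52.]), array([0.625 , 0.4208, 0.049 ]))]
now [628.6 298.3 198.6] psi -0.091 tilt [-0.0007 -0.0003 -1.    ] t 19.9 w 0.043 F [-0.4 -0.5  0.2] ff 0.0
```

View pics/w8.png

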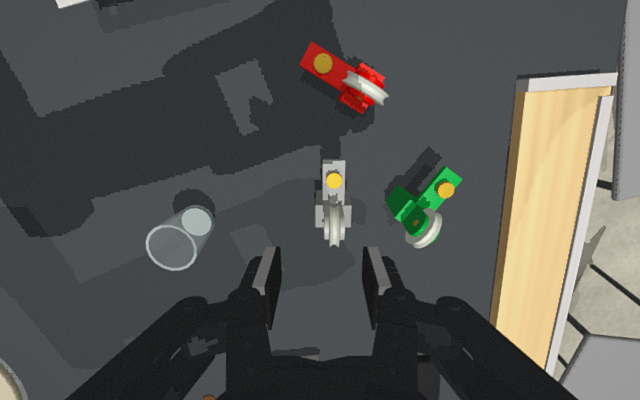

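Run:
```python
from plan import *
plan([((.6368,.2665,.12),-.093,3),((.6368,.2665,.060),-.093,3)])
```

```text
now [628.6 298.3 198.6] psi -0.091 tilt [-7.e-04 -3.e-04 -1.e+00] t 19.9 w 0.043 F [-0.4 -0.5  0.2] ff 0.0
[[-10.3, 3.7, 26.2], [0, 0, 0.0006]]
[[-10.3, 3.7, 26.2], [0, 0, 0.0006]]
[[-10.3, 3.7, 26.2], [0, 0, 0.0006]]
--
[[0.0, 0.0, 20.0], [0, 0, -0.0]]
[[0.0, 0.0, 20.0], [0, 0, -0.0]]
[[0.0, 0.0, 20.0], [0, 0, -0.0]]
--
```

Call:
apply_moves(
  motion=[
    [[-10.5, 3.5, 26], [0, 0, 0.001], 0.5],
    [[-10, 3.5, 26], [0, 0, 0.001], 0.5],
    [[-10, 4, 26], [0, 0, 0], 0.5],
    [[0, 0, 20], [0, 0, 0], 0.5],
    [[0, 0, 20], [0, 0, 0], 0.5],
    [[0, 0, 20], [0, 0, 0], 0.5],
    [[0, 0, 0], [0, 0, 0], 0.5],
    [[0, 0, 0], [0, 0, 0], 0.95],
    [[0, 0, 0], [0, 0, 0], 0.95],
    [[0, 0, 0], [0, 0, 0], 0.95],
  ],
  newtons=60,
)

```text
time_s: 21.15
tool_pos: [0.6373, 0.2679, 0.0622]
eef_rot: [0.001, 0.739, 0.674, 0.001]
wrist_force: [0.1, -1.2, 4.6]
width: 0.0168
finger_force: 60.5
```

Run:
```python
from plan import *
a=.055
t=np.array([.5600,-.0170])+np.array([-np.sin(a),np.cos(a)])*-.0275
print(t)
plan([((.6368,.2665,.20),-.093,3),((t[0],t[1],.19),a,9)])
```

```text
[ 0.56151174 -0.04445842]
now [637.3 267.9  62.2] psi -0.092 tilt [ 2.2e-03  1.0e-04 -1.0e+00] t 21.15 w 0.0168 F [ 0.1 -1.2  4.6] ff 60.49583338899538
[[-0.5, -0.1, -45.9], [0, 0, 0.0003]]
[[-0.5, -0.1, -45.9], [0, 0, 0.0003]]
[[-0.5, -0.1, -45.9], [0, 0, 0.0003]]
--
[[-35.2, -5.1, 1.1], [0, 0, -0.0164]]
[[-35.1, -5.7, 1.1], [0, 0, -0.0164]]
[[-35.0, -6.3, 1.1], [0, 0, -0.0164]]
[[-34.9, -6.8, 1.1], [0, 0, -0.0164]]
[[-34.8, -7.4, 1.1], [0, 0, -0.0164]]
[[-34.6, -8.0, 1.1], [0, 0, -0.0164]]
[[-34.5, -8.6, 1.1], [0, 0, -0.0164]]
[[-34.4, -9.1, 1.1], [0, 0, -0.0164]]
[[-34.2, -9.7, 1.1], [0, 0, -0.0164]]
--
```

Call:
apply_moves(
  motion=[
    [[0, 0, -30], [0, 0, 0], 0.95],
    [[0, 0, -40], [0, 0, 0], 0.95],
    [[0, 0, -35], [0, 0, 0], 0.95],
    [[-39, -6, -5], [0, 0, -0.018], 0.95],
    [[-45, -8, -5], [0, 0, -0.022], 0.95],
    [[-45, -9, -5], [0, 0, -0.022], 0.95],
    [[-45, -10, -5], [0, 0, -0.022], 0.95],
    [[-45, -10, -5], [0, 0, -0.022], 0.95],
    [[-45, -11, 0], [0, 0, -0.022], 0.95],
    [[-30, -8, 0], [0, 0, -0.02], 0.95],
  ],
)

```text
time_s: 22.4
tool_pos: [0.5648, -0.0257, 0.1908]
eef_rot: [-0.0, 0.687, 0.726, -0.0]
wrist_force: [-0.7, -0.4, -2.0]
width: 0.0168
finger_force: 59.7
```

Call:
apply_moves(
  motion=[
    [[-18, -5, 0], [0, 0, 0], 0.95],
    [[0, 0, 0], [0, 0, 0], 0.95],
    [[0, 0, 0], [0, 0, 0], 0.95],
    [[0, 0, 0], [0, 0, 0], 0.95],
    [[0, 0, 0], [0, 0, 0], 0.95],
    [[0, 0, 0], [0, 0, 0], 0.95],
    [[0, 0, 0], [0, 0, 0], 0.95],
    [[0, 0, 0], [0, 0, 0], 0.95],
    [[0, 0, 0], [0, 0, 0], 0.95],
    [[0, 0, 0], [0, 0, 0], 0.95],
  ],
)

```text
time_s: 23.65
tool_pos: [0.5616, -0.0423, 0.1909]
eef_rot: [0.0, 0.687, 0.727, 0.0]
wrist_force: [0.6, -0.4, -3.8]
width: 0.0168
finger_force: 59.6
```

Run:
```python
from fit import *
from plan import *
np.set_printoptions(precision=4,suppress=True)
plan([((.5615,-.0445,.13),.055,2)])
z=ctrl.observe()['tool_pos'][2]-.0622
x,y=ctrl.observe()['tool_pos'][:2]
for n in('wrist','top','scene'):
    d=cam(n,n+'9.png')
    m=sil(n,'pulley',(x,y),d,zc=z+.06)
    if m is not None: print(n,fit('pulley',[(d,m)],(x,y,.055),z),m.sum())
    for q,zz in(('pulley_axle',.076+z),('pulley_arm',.049+z)): print(q,[(r['p'],onz(d,r['location'],zz)) for r in ctrl.place_of(n,q)[:3]])
```

```text
now [561.6 -42.3 190.9] psi 0.056 tilt [ 0.0001 -0.     -1.    ] t 23.65 w 0.0168 F [ 0.6 -0.4 -3.8] ff 59.628974892839324
[[-1.1, -0.1, 30.5], [0, 0, 0.0005]]
[[-1.1, -0.1, 30.5], [0, 0, 0.0005]]
--
wrist (array([ 0.5617, -0.0424,  0.0569]), np.float64(0.15002233027274992)) 7318.0
pulley_axle [(0.57, array([ 0.5609, -0.0435,  0.2047]))]
pulley_arm [(0.63, array([0.5587, 0.0135, 0.1777]))]
top (array([ 0.5616, -0.0423, -0.195 ]), np.float64(1.0)) 452.0
pulley_axle [(0.76, array([0.6817, 0.2322, 0.2047])), (0.59, array([0.6476, 0.3393, 0.2047]))]
pulley_arm [(0.9, array([0.716 , 0.2694, 0.1777])), (0.83, array([0.6121, 0.3591, 0.1777]))]
scene (array([ 0.5599, -0.0419,  0.0894]), np.float64(0.21600423388401746)) 821.0
pulley_axle [(0.74, array([0.7748, 0.0884, 0.2047])), (0.69, array([ 0.5554, -0.0403,  0.2047])), (0.52, array([ 0.6829, -0.1494,  0.2047]))]
pulley_arm [(0.89, array([0.8025, 0.1335, 0.1777])), (0.73, array([0.697 , 0.2264, 0.1777])), (0.56, array([0.5555, 0.0212, 0.1777]))]
```

Call:
apply_moves(
  motion=[
    [[-1.2, 0, 25], [0, 0, 0], 0.95],
    [[0, 0, 25], [0, 0, 0], 0.95],
    [[0, 0, 15], [0, 0, 0], 0.95],
    [[0, 0, 8], [0, 0, 0], 0.95],
    [[0, 0, 7], [0, 0, 0], 0.95],
    [[0, 0, 6], [0, 0, 0], 0.95],
    [[0, 0, 5], [0, 0, 0], 0.95],
    [[0, 0, 5], [0, 0, 0], 0.95],
    [[0, 0, 4], [0, 0, 0], 0.95],
    [[0, 0, 0], [0, 0, 0], 0.95],
  ],
)

```text
time_s: 25.5
tool_pos: [0.5616, -0.0435, 0.0906]
eef_rot: [-0.0, 0.687, 0.727, -0.0]
wrist_force: [0.6, 0.0, -2.6]
width: 0.017
finger_force: 59.6
```

Call:
apply_moves(
  motion=[
    [[0, 0, 4], [0, 0, 0], 0.95],
    [[0, 0, 4], [0, 0, 0], 0.95],
    [[0, 0, 4], [0, 0, 0], 0.95],
    [[0, 0, 3], [0, 0, 0], 0.95],
    [[0, 0, 3], [0, 0, 0], 0.95],
    [[0, 0, 2], [0, 0, 0], 0.95],
    [[0, 0, 2], [0, 0, 0], 0.95],
    [[0, 0, 0], [0, 0, 0], 0.95],
    [[0, 0, 0], [0, 0, 0], 0.95],
    [[0, 0, 0], [0, 0, 0], 0.95],
  ],
)

```text
time_s: 26.75
tool_pos: [0.5617, -0.0435, 0.069]
eef_rot: [0.0, 0.687, 0.727, 0.0]
wrist_force: [0.2, -0.4, -2.1]
width: 0.0168
finger_force: 59.6
```

Call:
apply_moves(
  motion=[
    [[0, 0, 1], [0, 0, 0], 0.95],
    [[0, 0, 1], [0, 0, 0], 0.95],
    [[0, 0, 0.5], [0, 0, 0], 0.95],
    [[0, 0, 0], [0, 0, 0], 0.95],
    [[0, 0, 0], [0, 0, 0], 0.95],
    [[0, 0, 0], [0, 0, 0], 0.95],
    [[0, 0, 0], [0, 0, 0], 0.95],
    [[0, 0, 0], [0, 0, 0], 0.95],
    [[0, 0, 0], [0, 0, 0], 0.95],
    [[0, 0, 0], [0, 0, 0], 0.95],
  ],
)

```text
time_s: 28.0
tool_pos: [0.5617, -0.0435, 0.0664]
eef_rot: [0.0, 0.687, 0.727, 0.0]
wrist_force: [0.3, 0.1, -2.5]
width: 0.017
finger_force: 59.8
```

Call:
apply_moves(
  motion=[
    [[0, 0, 0.5], [0, 0, 0], 0.95],
    [[0, 0, 0.3], [0, 0, 0], 0.95],
    [[0, 0, 0], [0, 0, 0], 0.95],
    [[0, 0, 0], [0, 0, 0], 0.6],
    [[0, 0, 0], [0, 0, 0], 0.5],
    [[0, 0, 0], [0, 0, 0], 0.5],
    [[0, 0, -15], [0, 0, 0], 0.5],
    [[0, 0, -40], [0, 0, 0], 0.5],
    [[0, 0, -50], [0, 0, 0], 0.5],
    [[0, 0, -30], [0, 0, 0], 0.5],
  ],
)

```text
time_s: 29.25
tool_pos: [0.5621, -0.0436, 0.2042]
eef_rot: [0.002, 0.687, 0.727, 0.001]
wrist_force: [-0.2, 0.4, -0.3]
width: 0.0426
finger_force: 0.0
```

Run:
```python
from fit import *
from plan import *
np.set_printoptions(precision=4,suppress=True)
plan([])
for n in('wrist','top','scene'):
    d=cam(n,n+'10.png')
    m=sil(n,'pulley',(.5615,-.0445),d,zc=.06)
    if m is not None: print(n,fit('pulley',[(d,m)],(.5615,-.0445,.055),.004),m.sum())
    for q,zz in(('pulley_axle',.08),('pulley_arm',.053),('block_mid',.0295),('bracket_plate',.0255)):
        print(q,[(r['p'],onz(d,r['location'],zz)) for r in ctrl.place_of(n,q)[:4] if np.hypot(*(onz(d,r['location'],zz)[:2]-[.56,-.01]))<.08])
```

```text
now [562.1 -43.6 204.2] psi 0.056 tilt [ 0.0039 -0.0012 -1.    ] t 29.25 w 0.0426 F [-0.2  0.4 -0.3] ff 0.0
wrist (array([ 0.5617, -0.0444,  0.0642]), np.float64(0.08299334266912073)) 2262.0
pulley_axle [(0.75, array([ 0.5631, -0.0431,  0.08  ])), (0.53, array([ 0.5604, -0.0275,  0.08  ]))]
pulley_arm [(0.64, array([0.5591, 0.0119, 0.053 ]))]
block_mid [(0.69, array([0.5576, 0.0015, 0.0295])), (0.41, array([ 0.5604, -0.0403,  0.0295]))]
bracket_plate [(0.91, array([ 0.5596, -0.0261,  0.0255])), (0.57, array([0.5609, 0.0033, 0.0255]))]
top (array([ 0.5532, -0.033 ,  0.6037]), np.float64(0.7689512873418857)) 101.0
pulley_axle [(0.6, array([ 0.5664, -0.0386,  0.08  ]))]
pulley_arm []
block_mid [(0.61, array([0.5548, 0.0102, 0.0295]))]
bracket_plate [(0.63, array([ 0.5663, -0.0225,  0.0255]))]
scene (array([ 0.5595, -0.042 ,  0.0692]), np.float64(0.3388011114716858)) 513.0
pulley_axle [(0.96, array([ 0.5512, -0.0392,  0.08  ]))]
pulley_arm []
block_mid [(0.83, array([0.5503, 0.0026, 0.0295]))]
bracket_plate [(0.51, array([ 0.5583, -0.0248,  0.0255]))]
```

```bash
python3 -c "
from station import ctrl
print(ctrl.finish_job())"
```

```text
the job is handed in; nothing more can be done
None
```

I packed the bracket, the block and the grey pulley into the tight bay in that order, let each go, and handed the job in at about 30 s. The last camera fix put the pulley within about 1 mm of its target. The hand-in returned no verdict.

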